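Release the green mandrel from its quick-change holder

ROBOT

A 6-joint arm with a two-finger parallel gripper is mounted at the origin on the work surface. World frame = base frame: x ahead of the robot, y to its left, z up, the work surface at z = 0. Lengths are in m, angles in rad, forces in N, time in s.
With the tool pointing down it reaches from about 0.375 to 0.9 m from the base axis. Payload 3.1 kg.
Tool frame: the origin (TCP) lies between the finger pads; the fingertips stand 22 mm ahead of it and the grasp point (between the pads) lies 3 mm ahead of it; z points along the fingers, y is the line along which they close (so a half turn about z gives the same grasp; the last joint's range is limited). The gripper opens to 87 mm and grips with 3 to 60 N. Pads are 19 mm wide; open, the fingers measure 117 mm over their backs; the gripper's body (75 mm by 190 mm) begins 51 mm behind the grasp point.
Start: joints at [-1.294, 0.527, 1.433, -0, 1.181, -0.178], TCP at [0.275, -0.561, 0.245] pointing down, gripper open.
Joint ranges: [-3.08, 3.08], [-0.75, 2.2], [0.22, 2.44], [-1.43, 4.57], [0, 2.65], [-2.85, 2.85]. Speed limits (rad/s): [2.79, 2.79, 3.14, 3.14, 3.14, 3.14].

INTERFACE

Orientations are given as a unit quaternion [x, y, z, w].
In Python, from rig import get_obs, camera, get_calibration, hand_in, cut_out gives the robot as it stands.
- The arm moves only by the shell command python3 -m inch 'ROWS' [OPENING] [FORCE]. ROWS is JSON, one flat list of numbers, 6 for each row, row after row: the shift along the tool's x, y, z scaled (see below), then the turn, a rotation vector about the tool's x, y, z scaled (see below). A call has 1 to 20 rows; each row is the pose to reach, as a shift and turn from the pose commanded when the call began, along the tool's axes at that moment; what a row does not reach only later rows make up. The controller multiplies each number of a shift by 0.08 m and each number of a turn by 90 degrees. A row lasts 1/12 s, in which the tool goes at most 41.7 mm and 7.16 degrees, less where a joint would pass 70% of its speed; a pose out of reach is approached as far as the arm can. A call with a number of a shift or a turn outside -1 to 1 is refused whole. A call with a gripper value outside its range is refused whole. OPENING is the finger opening in mm, from 0 to 87, set as the call begins (- or left out, the last holds). The fingers move at their own pace and stop on an object; FORCE is the grip in N (left out, the last holds). Time passes only in rows, so rows that repeat a pose let the fingers close. It gives the time, the measured TCP pose, the force, the opening and the grip force at its end, in the units of the state.
- get_obs(): the state, without advancing time (a new reading comes with each control period).
- camera(name): name is "scene" or "top" or "wrist"; returns the picture (400x640x3 uint8, red, green, blue); there is no depth.
- get_calibration(name): a dict with "vertical_fov" (degrees; the focal length in pixels is half the picture's height over the tangent of half this angle, whatever the lens; pixels are square), "cx", "cy" (the principal point, pixels), "T" (4x4, takes a point from camera to world coordinates). Camera axes: x right, y down, z forward; pixel columns grow to the right and rows downward; lengths in m; the calibration is good to about 2 mm. A picture is of the moment at which its call begins: read the wrist's pose just before it. get_calibration takes no time and is no camera call; for the wrist camera it gives the pose at the moment of the call.
- hand_in(): hands the job in; it is judged then, once.
Trained networks look in the newest picture that a camera, given by its name, has taken for a name from the list of things; names that differ only in an ending like _2 or _b are one class to them, and where a whole thing is asked for, a point or a joint stands for the part that bears it (a point fixed in the world has none). Each returns a list of dicts, best first, with "conf" (0 to 1); they miss things now and then, are a little off and sometimes report something else, mostly with a low value. They report only what shows in the picture. A call takes as long as a camera call.
- cut_out(camera, thing): "region" (400x640 bool, what is visible of it) and "bbox" ([left, top, right, bottom] in pixels, round what is visible of it).
The state is a dict: "time": time; "q": joint angles; "joint_velocities": joint speeds; "joint_torque": joint torques, N m; "position": TCP position; "tool_rot": TCP orientation; "ft_force": force on the tool from outside, world axes, zero at the start; "moment": the same for the moment, N m; "grip_width": finger opening in m; "grip_force": force on a finger pad.
Only numpy, scipy, OpenCV 4.12 (cv2) and the standard library are available. Lean on these libraries where they do the work, as an engineer would, in place of code of your own. Each camera call takes 0.05 s, during which the arm holds its last target. There are 200 camera calls.

TASK

Two quick-change holders on the jewellery bench each carry a mandrel. On the holder with the green mandrel, pull the sprung brass collar back, away from the mandrel, until it clicks over and stays back; then draw the green mandrel straight out of its socket and lay it down flat inside the wooden tray, without dropping it.

Things in the scene. Friction and masses are not known exactly. Their poses are not given: they have to be found in the camera images.
- holder_green_collar_mid (a point): Centre of the brass collar (ring 36 mm across, 34 mm long) of the bolted-down holder that carries the green mandrel; moves with it. x: level along the holder's axis, out of the mouth to the mandrel; z up. Axis 75 mm above the bench, base plate 12 mm thick. Mandrel 6 mm ahead of the collar; grey post (97 mm high) 34 mm behind it. Pinch its sides from above, pull to -x.
- holder_green_collar (a joint): How far the collar is pulled back (its -x), in m: 0 at the start, 0.018 at the rear stop. A spring resists with about 4 N; past 0.012 it clicks over, runs by itself to 0.018 and stays. The mandrel is locked until the collar is back.
- mandrel_green_mid (a point): Middle of the thick part (36 mm across, 50 mm long) of the green plastic mandrel, 0.15 kg. x: along it, out of the socket. Ahead (+x) a tip 26 mm across, 40 mm long; behind, a square steel shank 14 mm wide, 40 mm long, in the socket with 1 mm play. Reaches 65 mm either way. Starts nearly level, 73 mm above the bench; 40 mm towards +x frees it. A like holder beside it has a black mandrel.
- tray_floor (a point): Centre of the inner floor, 5 mm above the bench, of the fixed shallow wooden tray with a grey lining: outside 200 mm along its x axis, 160 mm along its y axis, 20 mm high, walls 5 mm thick; z is up.

How it is judged:
By the outcome, as a careful person would: the job done as asked, in the order asked, and still so for the second after the job is handed in, with the robot touching nothing.
It also fails if it takes over 51 s, if anything falls off the work surface, if the arm or the gripper's body presses on something with over 40 N, if the wrist force passes 120 N, or if a joint passes its speed limit or range.

## Working session

There is one attempt and no reset: what is moved stays moved. The work goes in short steps, Python scripts to look and compute and a shell command to move; the robot and the scene stay as the last step left them, time stands still between calls to the robot, and variables do not carry over. Pictures are saved under pics/ and viewed, at most 10 in all, crops included, and the job is handed in when it is done.

```bash
ls; mkdir -p pics; python3 - <<'E'
from rig import *
import cv2,numpy as np
o=get_obs();print({k:np.round(v,3).tolist() for k,v in o.items()})
ims=[]
for c in ["scene","top"]:
    im=camera(c).copy();k=get_calibration(c);print(c,k["vertical_fov"],k["cx"],k["cy"],np.round(k["T"],3).tolist())
    for n in ["holder_green_collar","mandrel_green_mid","tray_floor"]:
        for d in cut_out(c,n)[:3]:
            r=d["region"];ys,xs=np.nonzero(r);print(c,n,round(d["conf"],2),d["bbox"],xs.mean().round(1),ys.mean().round(1),r.sum())
    cv2.imwrite(f"pics/{c}0.png",im[...,::-1])
E
```

```text
pics
{'time': 0.0, 'q': [-1.295, 0.528, 1.434, -0.0, 1.181, -0.178], 'joint_velocities': [0.001, 0.001, 0.001, -0.001, 0.0, -0.001], 'joint_torque': [-0.001, -44.005, -17.659, 0.063, 0.058, -0.0], 'position': [0.274, -0.561, 0.244], 'tool_rot': [0.974, 0.225, -0.0, -0.001], 'ft_force': [-0.764, 0.546, -0.267], 'moment': [-0.024, 0.007, -0.015], 'grip_force': 0.0, 'grip_width': 0.087}
scene 55.09096149058038 314.82224395972355 203.06902299553542 [[-0.045, 0.751, -0.658, 1.02], [0.999, 0.03, -0.035, -0.042], [-0.006, -0.659, -0.752, 0.569], [0.0, 0.0, 0.0, 1.0]]
scene holder_green_collar 0.61 [422.9, 244.3, 454.2, 262.6] 439.7 251.3 531
scene mandrel_green_mid 0.97 [362.6, 240.5, 426.5, 264.8] 396.3 254.0 1249
scene tray_floor 0.96 [161.3, 176.1, 275.8, 256.8] 219.4 215.9 7668
top 52.77847794127484 317.64180919252215 199.08695892969803 [[-0.005, -0.997, 0.074, 0.506], [-1.0, 0.007, 0.028, -0.089], [-0.029, -0.074, -0.997, 0.832], [0.0, 0.0, 0.0, 1.0]]
top holder_green_collar 0.72 [207.2, 132.0, 224.9, 150.0] 214.7 140.7 323
top mandrel_green_mid 0.89 [225.0, 128.2, 276.3, 151.5] 249.4 137.7 752
top tray_floor 0.98 [348.6, 156.1, 467.5, 248.7] 406.5 202.2 7950
top tray_floor 0.18 [227.3, 125.1, 276.3, 152.6] 250.0 137.4 852
```

View pics/scene0.png

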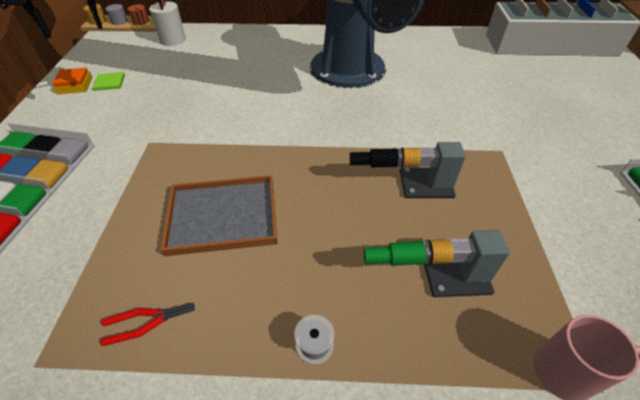

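View pics/top0.png

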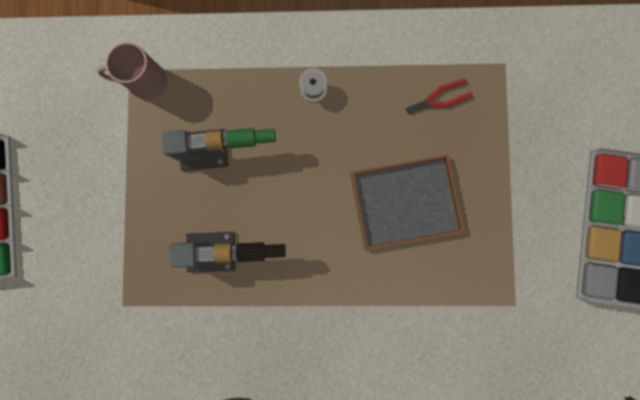

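The scene shows the green mandrel at (365–426, 252), the collar at (440, 251), the post at (488, 255) and the tray at (220, 216). In the top view the collar is at (215, 140), the green mandrel spans 225–276 pointing along world −y, and the tray is at (406, 202). The networks agree with both pictures.

```bash
cat > h.py <<'E'
from rig import *
import cv2,numpy as np
from scipy.spatial.transform import Rotation as R
def ray(c,u,v,k=None):
    k=k or get_calibration(c);f=200/np.tan(np.radians(k["vertical_fov"])/2);T=np.array(k["T"])
    return T[:3,3],T[:3,:3]@np.array([(u-k["cx"])/f,(v-k["cy"])/f,1])
def onz(c,u,v,z,k=None):
    o,d=ray(c,u,v,k);return o+d*(z-o[2])/d[2]
def best(c,n):
    d=cut_out(c,n);return d[0] if d else None
def cen(r):
    ys,xs=np.nonzero(r);return xs.mean(),ys.mean()
def axis(r):
    ys,xs=np.nonzero(r);return cv2.fitLine(np.c_[xs,ys].astype(np.float32),cv2.DIST_L2,0,.01,.01).ravel()
def zmove(d,obs=None):  # world shift -> tool units
    o=obs or get_obs();return np.round(R.from_quat(o["tool_rot"]).inv().apply(d)/.08,3)
E
python3 - <<'E'
from h import *
for c in ["top","scene"]:
    camera(c)
    col=best(c,"holder_green_collar");m=best(c,"mandrel_green_mid");t=best(c,"tray_floor")
    print(c,"collar",onz(c,*cen(col["region"]),.075 if c=="top" else .082))
    l=axis(m["region"]);p=onz(c,l[2]-25*l[0],l[3]-25*l[1],.073);q=onz(c,l[2]+25*l[0],l[3]+25*l[1],.073)
    d=q-p;print("mandrel",onz(c,l[2],l[3],.073),"yaw deg",np.degrees(np.arctan2(d[1],d[0])))
    a=cen(col["region"]);P=onz(c,*a,.075);Q=onz(c,*cen(m["region"]),.074);d=Q-P;print("yaw2",np.degrees(np.arctan2(d[1],d[0])),np.linalg.norm(d))
    r=t["region"].astype(np.uint8);cn=max(cv2.findContours(r,0,2)[0],key=cv2.contourArea)
    ap=cv2.approxPolyDP(cn,8,True)[:,0];W=np.array([onz(c,*x,.02)for x in ap]);print("tray corners",ap.tolist(),W.round(3).tolist(),W.mean(0),[round(np.linalg.norm(W[i]-W[i-1]),3) for i in range(len(W))])
print(get_calibration("wrist"))
E
```

```text
top collar [0.67683104 0.12926036 0.075     ]
mandrel [0.68143156 0.06437708 0.073     ] yaw deg -86.21967207311606
yaw2 -86.15956353034848 0.06524007903575775
tray corners [[447, 155], [350, 173], [365, 250], [463, 231]] [[0.653, -0.328, 0.02], [0.618, -0.132, 0.02], [0.463, -0.16, 0.02], [0.5, -0.355, 0.02]] [ 0.55867944 -0.24390575  0.02      ] [np.float64(0.155), np.float64(0.199), np.float64(0.158), np.float64(0.198)]
scene collar [0.68410092 0.12903543 0.082     ]
mandrel [0.68550745 0.06448778 0.073     ] yaw deg 96.55160580730049
yaw2 -84.12449053171994 0.06758786792217746Traceback (most recent call last):
  File "<stdin>", line 9, in <module>
TypeError: 'NoneType' object is not subscriptable
```

```bash
python3 -m inch '[0.5,-0.333,0,0,0,-0.076, 1,-0.667,0,0,0,-0.152, 1,-0.667,0,0,0,-0.228, 1,-0.667,0,0,0,-0.304, 1,-0.667,0,0,0,-0.38, 1,-0.667,0,0,0,-0.456, 1,-0.667,0,0,0,-0.532, 1,-0.667,0,0,0,-0.608, 1,-0.667,0,0,0,-0.684, 1,-0.667,0,0,0,-0.756, 1,-0.667,0,0,0,-0.756]'
python3 -m inch '[0.49,0.35,0,0,0,0, 0.985,0.71,0,0,0,0, 0.985,0.71,0,0,0,0]'
python3 - <<'E'
from h import *
o=get_obs();print(o["time"],o["q"],R.from_quat(o["tool_rot"]).as_matrix().round(3).tolist())
k=get_calibration("wrist");print(k["vertical_fov"],k["cx"],k["cy"],(R.from_quat(o["tool_rot"]).as_matrix().T@(np.array(k["T"])[:3,3]-o["position"])).round(3),(R.from_quat(o["tool_rot"]).as_matrix().T@np.array(k["T"])[:3,:3]).round(3).tolist())
E
```

```text
time: 1.72
position: [0.323, -0.4784, 0.2446]
tool_rot: [0.681, 0.733, -0.0, 0.0]
ft_force: [0.5, 0.4, -0.2]
grip_width: 0.087
grip_force: 0.0
time: 1.97
position: [0.3751, -0.3911, 0.2443]
tool_rot: [0.682, 0.731, 0.002, -0.002]
ft_force: [0.1, -0.1, -1.0]
grip_width: 0.0867
grip_force: 0.0
1.9667 [-1.01373852  0.41758434  1.63960685  0.00257411  1.08828697 -1.08470815] [[-0.07, 0.998, -0.0], [0.998, 0.07, 0.005], [0.004, 0.0, -1.0]]
66.39490784714617 321.46399318671956 201.26034539539324 [ 0.078 -0.001 -0.14 ] [[0.001, -0.958, -0.287], [1.0, 0.001, -0.001], [0.001, -0.287, 0.958]]
```

```bash
python3 -m inch '[0.49,0.355,0,0,0,0, 0.985,0.71,0,0,0,0, 0.985,0.71,0,0,0,0]' >/dev/null
python3 -m inch '[0.49,0.355,0,0,0,0, 0.985,0.71,0,0,0,0, 0.985,0.71,0,0,0,0]' >/dev/null
python3 -m inch '[0.49,0.355,0,0,0,0, 0.985,0.71,0,0,0,0, 0.985,0.71,0,0,0,0]' >/dev/null
python3 -m inch '[0.49,0.355,0,0,0,0, 0.985,0.71,0,0,0,0, 0.985,0.71,0,0,0,0]' 
python3 -m inch '[0.49,0.355,0,0,0,0, 0.985,0.71,0,0,0,0, 0.985,0.71,0,0,0,0]' >/dev/null
python3 -m inch '[0.49,0.355,0,0,0,0, 0.985,0.71,0,0,0,0, 0.985,0.71,0,0,0,0, 0.985,0.71,0,0,0,0, 0.985,0.71,0,0,0,0]' 
cat > look.py <<'E'
from h import *
import sys
k=get_calibration("wrist");im=camera("wrist").copy();c="wrist"
cv2.imwrite(f"pics/{sys.argv[1]}.png",im[...,::-1])
for n,z in [("holder_green_collar_mid",.075),("mandrel_green_mid",.073)]:
    for d in cut_out(c,n)[:2]:
        r=d["region"];l=axis(r);p=onz(c,l[2]-25*l[0],l[3]-25*l[1],z,k);q=onz(c,l[2]+25*l[0],l[3]+25*l[1],z,k);v=q-p
        ys,xs=np.nonzero(r);W=np.array([onz(c,x,y,z,k) for x,y in zip(xs[::7],ys[::7])])
        print(n,round(d["conf"],2),np.round(d["bbox"]),"centre",onz(c,*cen(r),z,k).round(4),"mid-extent",((W.min(0)+W.max(0))/2).round(4),"ext",np.ptp(W,axis=0).round(3),"yaw",np.degrees(np.arctan2(v[1],v[0])).round(2))
E
python3 look.py w1
```

```text
time: 2.97
position: [0.5805, -0.061, 0.2449]
tool_rot: [0.681, 0.732, 0.001, 0.0]
ft_force: [0.3, 0.4, 0.5]
grip_width: 0.0874
grip_force: 0.0
time: 3.63
position: [0.6799, 0.1002, 0.244]
tool_rot: [0.681, 0.732, -0.001, -0.0]
ft_force: [-0.4, -0.3, -0.1]
grip_width: 0.0865
grip_force: 0.0
holder_green_collar_mid 0.67 [303. 145. 337. 182.] centre [0.676 0.125 0.075] mid-extent [0.6757 0.1252 0.075 ] ext [0.038 0.039 0.   ] yaw 18.04
mandrel_green_mid 0.79 [305. 186. 339. 266.] centre [0.6815 0.0614 0.073 ] mid-extent [0.6807 0.0565 0.073 ] ext [0.039 0.096 0.   ] yaw -85.51
```

View pics/w1.png

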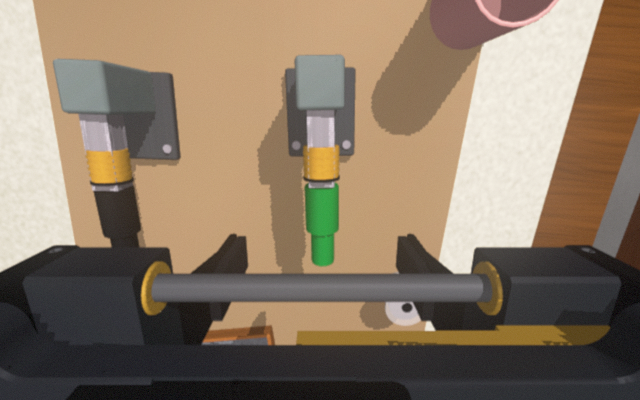

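The wrist view shows the green holder upright in the image: post at (320, 80), collar at (320, 163), green mandrel from row 186 to 266. The collar is at about (0.6765, 0.128), the yaw is −86°, and the tool is already aligned.

```bash
python3 -m inch '[0.35,-0.018,0.4,0,0,0, 0.35,-0.018,0.8,0,0,0, 0.35,-0.018,1,0,0,0, 0.35,-0.018,1,0,0,0]' 60
python3 -m inch '[0,0,0.35,0,0,0, 0,0,0.7,0,0,0, 0,0,1,0,0,0, 0,0,1,0,0,0, 0,0,1,0,0,0]'
python3 look.py w2
```

```text
time: 4.12
position: [0.6729, 0.1266, 0.16]
tool_rot: [0.682, 0.731, -0.004, -0.004]
ft_force: [-0.7, -0.2, -1.0]
grip_width: 0.0681
grip_force: 0.0
time: 4.53
position: [0.6765, 0.1269, 0.0847]
tool_rot: [0.682, 0.731, -0.001, -0.0]
ft_force: [0.6, -0.0, 0.5]
grip_width: 0.0604
grip_force: 0.0
holder_green_collar_mid 0.75 [290. 228. 355. 308.] centre [0.676  0.1273 0.075 ] mid-extent [0.6756 0.1221 0.075 ] ext [0.037 0.05  0.   ] yaw 5.13
mandrel_green_mid 0.59 [292. 303. 356. 333.] centre [0.6792 0.0877 0.073 ] mid-extent [0.6787 0.0896 0.073 ] ext [0.037 0.021 0.   ] yaw 4.23
```

View pics/w2.png

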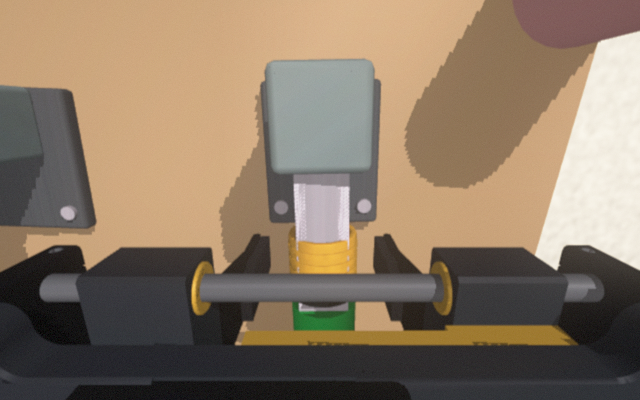

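The open fingers straddle the collar (rows 228–300, columns 290–355) centrally, clear of post and mandrel. I'll lower and grip.

```bash
python3 -m inch '[0,0,0.075,0,0,0, 0,0,0.075,0,0,0]' 
python3 -m inch '[0,0,0,0,0,0, 0,0,0,0,0,0, 0,0,0,0,0,0, 0,0,0,0,0,0, 0,0,0,0,0,0, 0,0,0,0,0,0]' 25 30
```

```text
time: 4.85
position: [0.6772, 0.128, 0.0795]
tool_rot: [0.681, 0.732, 0.001, 0.001]
ft_force: [-0.8, 0.4, 0.2]
grip_width: 0.0601
grip_force: 0.0
time: 5.35
position: [0.6771, 0.1282, 0.0786]
tool_rot: [0.681, 0.732, 0.0, 0.0]
ft_force: [0.3, 0.7, -0.1]
grip_width: 0.0342
grip_force: 30.0
```

```bash
python3 -m inch '[0.03,0,0,0,0,0, 0.06,0,0,0,0,0, 0.09,0,0,0,0,0, 0.12,0,0,0,0,0, 0.12,0,0,0,0,0]' 
python3 -m inch '[0.03,0,0,0,0,0, 0.06,0,0,0,0,0, 0.09,0,0,0,0,0, 0.1,0,0,0,0,0, 0.1,0,0,0,0,0,0.1,0,0,0,0,0]'
```

```text
time: 5.77
position: [0.6761, 0.1387, 0.0786]
tool_rot: [0.681, 0.732, 0.001, -0.0]
ft_force: [1.5, -0.2, -0.2]
grip_width: 0.0343
grip_force: 30.0
time: 6.27
position: [0.6755, 0.1461, 0.0786]
tool_rot: [0.681, 0.732, 0.0, -0.0]
ft_force: [0.4, 1.0, -0.6]
grip_width: 0.0341
grip_force: 30.0
```

```bash
python3 -m inch '[0,0,0,0,0,0, 0,0,0,0,0,0, 0,0,0,0,0,0, 0,0,0,0,0,0]' 60
python3 look.py w3
```

```text
time: 6.6
position: [0.675, 0.1455, 0.0784]
tool_rot: [0.681, 0.732, -0.0, -0.0]
ft_force: [0.1, 0.3, 0.2]
grip_width: 0.0532
grip_force: 0.0
holder_green_collar_mid 0.61 [288. 232. 356. 317.] centre [0.674  0.1436 0.075 ] mid-extent [0.6735 0.1397 0.075 ] ext [0.037 0.05  0.   ] yaw 86.99
mandrel_green_mid 0.6 [293. 326. 355. 330.] centre [0.6789 0.1056 0.073 ] mid-extent [0.6775 0.1059 0.073 ] ext [0.032 0.006 0.   ] yaw 4.6
```

View pics/w3.png

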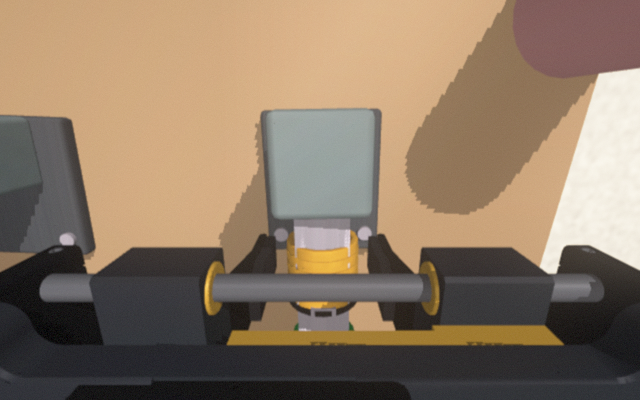

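The collar has moved 17.6 mm and stays back with the fingers open (rows 232–305, bare socket visible in front of it). I'll slide forward to the mandrel's thick part.

```bash
python3 -m inch '[-0.2,0.006,-0.02,0,0,0, -0.4,0.006,-0.02,0,0,0, -0.6,0.006,-0.02,0,0,0, -0.823,0.006,-0.02,0,0,0, -0.823,0.006,-0.02,0,0,0, -0.823,0.006,-0.02,0,0,0, -0.823,0.006,-0.02,0,0,0]' 60
python3 look.py w4
```

```text
time: 7.33
position: [0.6806, 0.0791, 0.0802]
tool_rot: [0.682, 0.731, 0.0, -0.0]
ft_force: [-0.2, 0.5, -0.5]
grip_width: 0.0602
grip_force: 0.0
holder_green_collar_mid 0.67 [282.  97. 358. 180.] centre [0.6739 0.1448 0.075 ] mid-extent [0.6743 0.1434 0.075 ] ext [0.039 0.039 0.   ] yaw -72.26
mandrel_green_mid 0.84 [284. 218. 358. 331.] centre [0.68   0.0743 0.073 ] mid-extent [0.6792 0.0707 0.073 ] ext [0.038 0.071 0.   ] yaw -85.24
```

View pics/w4.png

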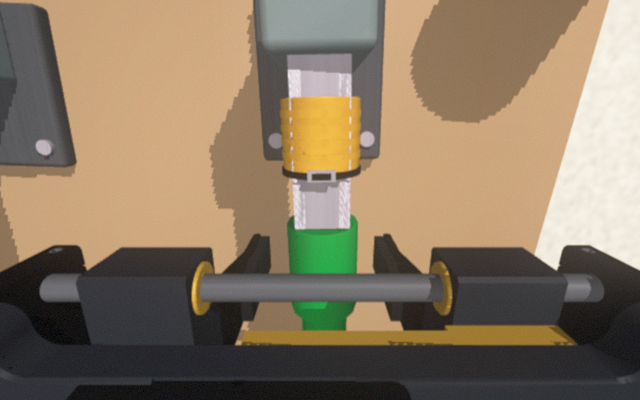

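The collar sits back at rows 97–180, the mandrel's thick part is at rows 218–310, and the fingers straddle it midway. I'll grip and draw it out.

```bash
python3 -m inch '[0,0,0,0,0,0, 0,0,0,0,0,0, 0,0,0,0,0,0, 0,0,0,0,0,0, 0,0,0,0,0,0, 0,0,0,0,0,0, 0,0,0,0,0,0]' 25 40
python3 -m inch '[-0.04,0,0,0,0,0, -0.08,0,0,0,0,0, -0.12,0,0,0,0,0, -0.16,0,0,0,0,0, -0.2,0,0,0,0,0, -0.2,0,0,0,0,0]'
```

```text
time: 8.07
position: [0.6807, 0.0802, 0.0802]
tool_rot: [0.681, 0.732, 0.0, -0.0]
ft_force: [0.1, 0.2, 0.4]
grip_width: 0.034
grip_force: 40.0
time: 8.57
position: [0.6818, 0.0629, 0.0799]
tool_rot: [0.682, 0.732, -0.0, 0.0]
ft_force: [1.1, -0.3, -2.0]
grip_width: 0.0342
grip_force: 40.0
```

```bash
python3 -m inch '[-0.05,0,0,0,0,0, -0.1,0,0,0,0,0, -0.15,0,0,0,0,0, -0.2,0,0,0,0,0, -0.25,0,0,0,0,0, -0.3,0,0,0,0,0, -0.35,0,0,0,0,0, -0.4,0,0,0,0,0, -0.5,0,0,0,0,0, -0.6,0,0,0,0,0, -0.6,0,0,0,0,0, -0.6,0,0,0,0,0]'
python3 look.py w5; python3 - <<'E'
from h import *
cv2.imwrite("pics/s5.png",cv2.resize(camera("scene")[180:320,280:540,::-1],None,fx=3,fy=3))
E
```

```text
time: 9.57
position: [0.6853, 0.0153, 0.0801]
tool_rot: [0.682, 0.732, 0.0, -0.0]
ft_force: [0.4, 0.7, -2.0]
grip_width: 0.0341
grip_force: 40.0
holder_green_collar_mid 0.58 [277.   0. 363.  32.] centre [0.6744 0.1327 0.075 ] mid-extent [0.675 0.131 0.075] ext [0.038 0.013 0.   ] yaw 4.83
mandrel_green_mid 0.85 [287. 143. 355. 330.] centre [0.6828 0.0286 0.073 ] mid-extent [0.6844 0.0254 0.073 ] ext [0.039 0.107 0.   ] yaw -85.67
```

View pics/w5.png

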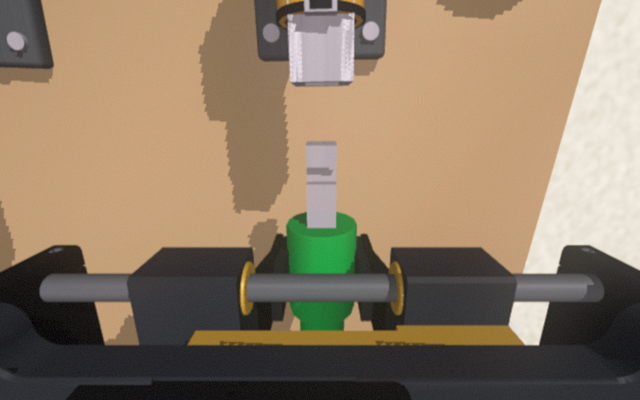

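View pics/s5.png

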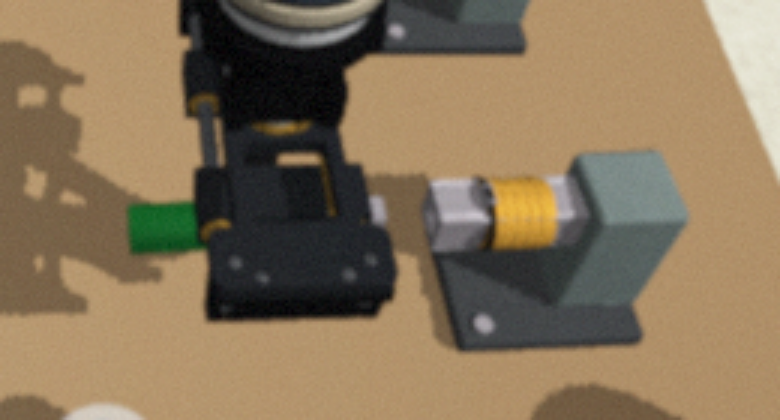

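The shank is clear of the socket (mandrel gripped level, shank end at row 143, socket mouth at row 85) and the collar remains back. Next I'll lift and carry it to the tray.

```bash
python3 -m inch '[-0.1,0,-0.15,0,0,0, -0.2,-0.1,-0.35,0,0,0, -0.4,-0.2,-0.5,0,0,0, -0.6,-0.33,-0.5,0,0,0, -0.78,-0.45,-0.5,0,0,0]' >/dev/null
python3 -m inch '[-0.25,-0.15,0,0,0,0, -0.5,-0.3,0,0,0,0, -0.78,-0.45,0,0,0,0]' >/dev/null
python3 -m inch '[-0.25,-0.15,0,0,0,0, -0.5,-0.3,0,0,0,0, -0.78,-0.45,0,0,0,0]'
python3 -m inch '[-0.25,-0.15,0,0,0,-0.02, -0.5,-0.3,0,0,0,-0.05, -0.7,-0.42,0,0,0,-0.07, -0.78,-0.456,0,0,0,-0.07, -0.78,-0.456,0,0,0,-0.07, -0.78,-0.456,0,0,0,-0.07, -0.78,-0.456,0,0,0,-0.07]'
python3 -m inch '[0,0,0.2,0,0,0, 0,0,0.4,0,0,0, 0,0,0.6,0,0,0, 0,0,0.7,0,0,0, 0,0,0.7,0,0,0, 0,0,0.7,0,0,0]'
python3 - <<'E'
from h import *
i=camera("scene");o=best("scene","tray_floor")
cv2.imwrite("pics/s6.png",cv2.resize(i[130:290,120:320,::-1],None,fx=3.5,fy=3.5))
E
```

```text
time: 10.68
position: [0.5905, -0.1793, 0.1213]
tool_rot: [0.681, 0.732, 0.0, 0.001]
ft_force: [0.1, 0.1, -1.7]
grip_width: 0.0341
grip_force: 40.0
time: 11.27
position: [0.5594, -0.2422, 0.1204]
tool_rot: [0.64, 0.768, 0.0, 0.0]
ft_force: [0.6, -1.1, -0.6]
grip_width: 0.0339
grip_force: 40.0
time: 11.77
position: [0.5592, -0.2422, 0.0639]
tool_rot: [0.64, 0.769, 0.0, -0.0]
ft_force: [0.4, -0.3, -1.5]
grip_width: 0.034
grip_force: 40.0
```

View pics/s6.png

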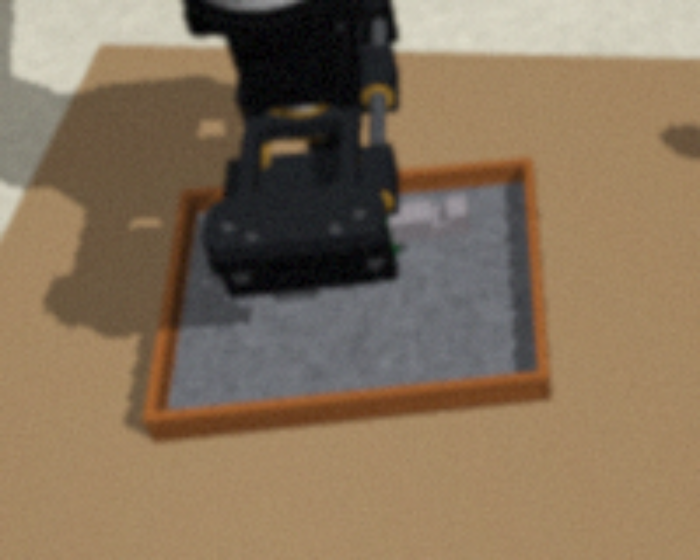

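The mandrel hangs above the tray's interior, its shank showing at crop (440, 210). I'll cross-check the tray centre from this camera before lowering.

```bash
python3 - <<'E'
from h import *
f=lambda u,v,z:onz("scene",120+u/3.5,130+v/3.5,z).round(4)
C=np.array([f(*p,.02) for p in [(182,190),(531,160),(549,378),(150,415)]]);print(C,C.mean(0));print("shank",f(440,210,.06))
E
```

```text
[[ 0.5017 -0.3543  0.02  ]
 [ 0.4698 -0.1583  0.02  ]
 [ 0.6246 -0.1306  0.02  ]
 [ 0.655  -0.3252  0.02  ]] [ 0.562775 -0.2421    0.02    ]
shank [ 0.5485 -0.1928  0.06  ]
```

```bash
python3 -m inch '[0,0,0.1,0,0,0, 0,0,0.2,0,0,0, 0,0,0.3,0,0,0, 0,0,0.37,0,0,0, 0,0,0.37,0,0,0, 0,0,0.37,0,0,0]'
python3 -m inch '[0,0,0.015,0,0,0, 0,0,0.03,0,0,0, 0,0,0.03,0,0,0, 0,0,0.03,0,0,0]'
```

```text
time: 12.37
position: [0.5585, -0.2429, 0.0337]
tool_rot: [0.64, 0.768, -0.0, -0.001]
ft_force: [-0.3, -0.7, -2.1]
grip_width: 0.0339
grip_force: 40.0
time: 12.7
position: [0.5591, -0.2432, 0.0323]
tool_rot: [0.64, 0.768, 0.0, 0.0]
ft_force: [-0.8, 0.0, -1.8]
grip_width: 0.0337
grip_force: 40.0
```

```bash
python3 -m inch '[0,0,0.01,0,0,0, 0,0,0.01,0,0,0, 0,0,0.01,0,0,0]' | grep -E 'pos|ft_'
python3 -m inch '[0,0,0.01,0,0,0, 0,0,0.01,0,0,0, 0,0,0.01,0,0,0]'| grep -E 'pos|ft_'
```

```text
position: [0.559, -0.2431, 0.0314]
ft_force: [0.9, 0.8, -1.9]
position: [0.559, -0.2432, 0.0306]
ft_force: [1.0, -0.1, -1.8]
```

```bash
python3 -m inch '[0,0,0.008,0,0,0, 0,0,0.008,0,0,0, 0,0,0.008,0,0,0]' | grep -E 'pos|ft_'
python3 -m inch '[0,0,0.008,0,0,0, 0,0,0.008,0,0,0, 0,0,0.008,0,0,0]'| grep -E 'pos|ft_'
```

```text
position: [0.559, -0.2431, 0.0303]
ft_force: [0.3, 0.2, 3.2]
position: [0.5591, -0.243, 0.0301]
ft_force: [-0.4, 1.0, 5.6]
```

Contact is felt at the expected height, so I'll release gently, retreat and look.

```bash
python3 -m inch '[0,0,-0.01,0,0,0, 0,0,-0.01,0,0,0, 0,0,-0.01,0,0,0]' - 5 | grep -E 'pos|ft_|grip'
python3 -m inch '[0,0,0,0,0,0, 0,0,0,0,0,0, 0,0,0,0,0,0, 0,0,0,0,0,0, 0,0,0,0,0,0, 0,0,0,0,0,0]' 62 | grep -E 'pos|ft_|grip'
python3 -m inch '[0,0,-0.1,0,0,0, 0,0,-0.3,0,0,0, 0,0,-0.6,0,0,0, 0,0,-0.95,0,0,0, 0,0,-0.95,0,0,0, 0,0,-0.95,0,0,0]' >/dev/null
python3 -m inch '[0,0,-0.4,0,0,0, 0,0,-0.9,0,0,0, 0,0,-0.9,0,0,0, 0,0,-0.9,0,0,0]' >/dev/null
python3 -m inch '[-0.5,-0.5,0,0,0,0, -0.9,-0.9,0,0,0,0, -0.9,-0.9,0,0,0,0, -0.9,-0.9,0,0,0,0]'
python3 - <<'E'
from h import *
a=camera("scene")[130:310,140:520,::-1].copy();cv2.imwrite("pics/f1.png",cv2.resize(a,None,fx=2.1,fy=2.1))
E
```

```text
position: [0.5589, -0.2431, 0.0298]
ft_force: [1.3, 0.1, -1.0]
grip_width: 0.035
grip_force: 5.0
position: [0.559, -0.2432, 0.0301]
ft_force: [1.1, -0.3, 0.3]
grip_width: 0.0605
grip_force: 0.0
time: 15.62
position: [0.498, -0.3296, 0.176]
tool_rot: [0.642, 0.767, -0.001, -0.002]
ft_force: [0.2, 0.4, 1.0]
grip_width: 0.0621
grip_force: 0.0
```

View pics/f1.png

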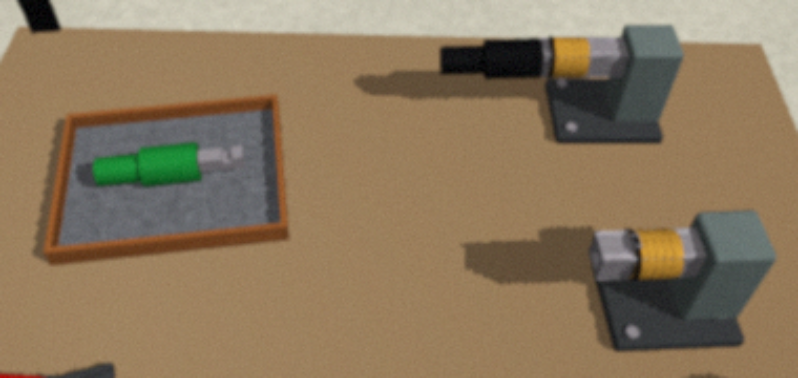

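The green mandrel lies flat inside the tray (crop 92–243, 165), the collar is still back at (660, 255), the black holder is untouched, and the arm is clear.

```bash
python3 -c "from rig import hand_in;print(hand_in())"
```

```text
the job is handed in; nothing more can be done
None
```

The green holder's collar is latched back, the green mandrel lies flat inside the tray, the arm is clear of everything, and the job is handed in at about 16 s of the 51 s allowed.

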